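Lock the tube carrier on the shaker with its quarter-turn bolt

TASK

Make the shaker ready to run: gently slide the tube carrier along the slotted rail until it is fully home against the black end stop, then lock it there with the red-winged hammer-head bolt - lower the head through the carrier's foot into the rail's slot, press it down gently against its spring, give it a quarter turn and let it rise so that the head sits caught under the rail's lips. Feel for the slot and the stops rather than forcing anything (about 20 N is as hard as either may be pushed), and leave the blue thumb bolt, the reagent bottle and the culture dish where they stand.

Things in the scene. Friction and masses are not known exactly. Their poses are not given: they have to be found in the camera images.
- mixer: White bench shaker, 180 x 220 mm aluminium platform (top 75 mm up), fixed. Origin: centre of its underside; x to its rear, y to its left along the rail, z up. A slotted aluminium rail, 34 mm wide, top 97 mm up, runs along y near its front edge; black end stop, 12 mm high, on the rail's right (-y) end. Over 35 N of push from bolt or robot damages it.
- lock_point (a point): On the mixer (-60, -45, 97 mm): nominal slot centre line, at rail-top height, under the centre of the foot's hole when the carrier is home; axes as the mixer's (y along the slot). The rail is adjustable and clamped up to 6 mm in front of or behind this nominal line: the true slot is not measured, find it by feel or sight.
- slot_floor (a point): On the mixer, 18.5 mm under lock_point: floor of the rail's channel (28 mm wide inside). The slot above it is 10 mm wide over the whole rail; the lips are 5 mm thick, their inner edges turned down to 8 mm below the rail top.
- tube_carrier (a joint): Slide of the grey tube carrier (tray 95 x 122 mm with a clear rack of tubes, steel foot over the rail) along the mixer's y, in m: 0 = home against the end stop, grows to the left (+y) up to 0.075. About 1.5 N of friction; stays where it is left.
- foot_hole (a point): On the carrier: centre of the oblong hole in its steel foot (30 mm along the rail, 22 mm across), at rail-top height. The foot is a plate 5 mm thick lying on the rail top, 68 mm along the rail; the hole leaves the slot below free.
- push_face (a point): On the carrier: middle of the tray's left (+y) end face, upright, 95 mm long in x, upper edge 6 mm above this point, platform 18 mm below it. The rack's wall stands 5 mm further in and 27 mm higher than this point, its tubes to 52 mm higher. Push here toward -y to bring the carrier home.
- lock_bolt: Red-winged lock bolt, 78 mm high, 0.12 kg, upright in one of the two pockets of the bolt block (either one). Origin: centre of the underside of its steel hammer head; z up the stem; x along the head's long side and the wing. Head 24 (x) x 8 (y) x 5 mm, with teeth 2.5 mm higher whose grooves fit the lip edges; stem 7 mm thick.
- bolt_wing (a point): On the lock bolt, 67 mm above its origin: where to grip, across the bolt's y. The red wing is 12 mm thick (y), 36 mm long (x), and reaches from 46 to 78 mm above the bolt's origin; below it a black housing 25 mm wide (30 to 44 mm).
- bolt_disc (a point): On the lock bolt, 14 mm above its origin: underside of the sprung plunger disc (36 mm wide) when free. On the foot it pushes the bolt up: 2 N at once, plus 0.9 N per mm, travel 12 mm. Bolt origin against rail top: disc meets foot -9 mm; head free to turn -15.5 mm or lower; floor -18.5 mm (10.5 N); seated crosswise in the lips -13 mm.
- bolt_block: Grey accessory block 60 x 136 x 24 mm, fixed; origin at the centre of its underside. Two pockets at y = +35 and -35 mm, 28 mm along its y, 12 mm across, 21 mm deep; the bolts hang in them on their discs, heads 10 mm above the worktop, and lift straight out. A tall covered instrument stands on its right (y below -0.35 m): swing clear of it.
- thumb_bolt: Blue round thumb bolt, 39 mm high, in the other pocket of the block: not for this job. Origin: underside of its head.
- reagent_bottle: Brown dropper bottle, white cap, 31 mm wide, 78 mm high, standing behind the shaker. Origin: centre of its underside.
- culture_dish: Round culture dish, 58 mm wide, 12 mm high, on the worktop between shaker and bolt block. Origin: centre of its underside.
There are look-alikes about, which are no part of the job. What is shaped like the lock_bolt but yellow is not meant.

How it is judged:
On the way, in this order (a step that is already met when the one before it is completed fails the run):
1. the carrier is slid home against the end stop (within 2.5 mm) (value of joint tube_carrier below 0.0025 m), for 0.2 s.
2. with the carrier home, the bolt's head is lowered lengthwise through the slot into the channel (value of joint tube_carrier below 0.003 m and horizontal distance between lock_bolt and lock_point below 0.016 m and z of lock_bolt in the frame of lock_point below -0.01 m and angle between the x axis of lock_bolt and the y axis of lock_point, either way round below 0.25 rad), for 0.1 s.
3. pressed down against its spring, the head is turned crosswise below the lips (value of joint tube_carrier below 0.003 m and horizontal distance between lock_bolt and lock_point below 0.016 m and z of lock_bolt in the frame of lock_point below -0.0143 m and angle between the x axis of lock_bolt and the x axis of lock_point, either way round below 0.35 rad), for 0.1 s.
At the end, for the whole second after the job is handed in: Carrier within 3 mm of its stop; lock bolt upright (0.1 rad) in the slot, at rest, head crosswise (0.2 rad), its underside 11.5 to 14.6 mm below the rail top, within 16 mm of the lock point; thumb bolt moved under 20 mm, reagent bottle and dish under 30 mm (value of joint tube_carrier below 0.003 m and angle between the x axis of lock_bolt and the x axis of lock_point, either way round below 0.2 rad and z of lock_bolt in the frame of lock_point between -0.0146 and -0.0115 m and horizontal distance between lock_bolt and lock_point below 0.016 m and angle between lock_bolt's own z axis and vertical below 0.1 rad and linear speed of lock_bolt below 0.02 m/s and distance of thumb_bolt from where it was at the start of the episode below 0.02 m and distance of each of reagent_bottle, culture_dish from where it was at the start of the episode below 0.03 m); the robot touches nothing.
It fails at once if the lock bolt is pressed or pulled on the shaker with more than 35 N (contact force between lock_bolt and mixer above 35 N).
It fails at once if the fingers push the carrier or shaker with more than 35 N (contact force between the fingers and mixer above 35 N).
It fails at once if the reagent bottle is knocked over (angle between reagent_bottle's own z axis and vertical above 0.5 rad).
It fails at once if the thumb bolt is pulled out or moved over 20 mm (distance of thumb_bolt from where it was at the start of the episode above 0.02 m).
It also fails if it takes over 72 s, if anything falls off the work surface, if the arm or the gripper's body presses on something with over 40 N, if the wrist force passes 120 N, or if a joint passes its speed limit or range.

ROBOT

A 7-joint arm with a two-finger parallel gripper is mounted at the origin on a cart in front of the work surface, level with it; the furniture and walls round the work are solid. World frame = base frame: x ahead of the robot, y to its left, z up, the work surface at z = 0. Lengths are in m, angles in rad, forces in N, time in s.
With the tool pointing down it reaches from about 0.4 to 0.85 m from the base axis. Payload 10.4 kg.
Tool frame: the origin (TCP) lies at the very end of the fingers, on their centre line; the grasp point (between the pads) lies r.tcp_to_grasp behind it (r.tcp_to_grasp is the distance from the TCP to the grasp point, in m); z points along the fingers, y is the line along which they close (so a half turn about z gives the same grasp; the last joint's range is limited). The gripper opens to 87 mm and grips with 3 to 60 N. Pads are 19 mm wide; open, the fingers measure 117 mm over their backs; the gripper's body (75 mm by 190 mm) begins 51 mm behind the grasp point.
Start: joints at [-1.185, 0.332, -0.065, 1.46, 0.022, 1.35, -0.088], TCP at [0.248, 0.574, 0.223] pointing down, gripper open.
Joint ranges: [-2.6, 2.6], [-0.5, 2.12], [-1.47, 1.34], [0.16, 2.42], [-1.27, 4.41], [0.06, 2.06], [-2.6, 2.6]. Speed limits (rad/s): [2.22, 2.22, 2.79, 2.79, 3.14, 3.14, 3.14].

INTERFACE

Orientations are given as a unit quaternion [x, y, z, w].
In Python, from bench import monitor, cams, ticket, r gives the robot as it stands.
- The arm moves only by the shell command python3 -m crank 'ROWS' [OPENING] [FORCE]. ROWS is a JSON object whose one key "steps" holds a list of rows, each a list of 2 entries, a list of its own where there are three numbers: the shift along the world's x, y, z in units of 25 mm (1.0 is 25 mm), then the turn, a rotation vector about the world's x, y, z in units of 5 degrees (1.0 is 5 degrees). In form: {"steps": [[[x, y, z], [ax, ay, az]], ...]}. A call has 1 to 10 rows; each row shifts and turns the commanded pose from where the row before left it; what a row does not reach is not made up. A row lasts 1/12 s, in which the tool goes at most 41.7 mm and 7.16 degrees, less where a joint would pass 70% of its speed; a pose out of reach is approached as far as the arm can. A call is refused whole if a number of a shift passes 1 or a number of a turn 1, either way. A call with a gripper value outside its range is refused whole. OPENING is the finger opening in mm, from 0 to 87, set as the call begins (- or left out, the last holds). The fingers move at their own pace and stop on an object; FORCE is the grip in N (left out, the last holds). Time passes only in rows, so rows that do not move let the fingers close. It gives the time, the measured TCP pose, the force, the opening and the grip force at its end, in the units of the state.
- monitor.read_state(): the state, without advancing time (a new reading comes with each control period).
- cams.camera(name): name is "side" or "top" or "wrist"; returns a dict with "pixels" (480x640x3 uint8, blue, green, red), "z_map" (480x640 float32, m along the optical axis (not along the pixel's ray), 0 where there is no reading), "vfov" (degrees; the focal length in pixels is half the picture's height over the tangent of half this angle, whatever the lens; pixels are square), "cx", "cy" (the principal point, pixels), "T" (4x4, takes a point from camera to world coordinates). Camera axes: x right, y up, looking along -z (the intrinsics and any distortion apply to the point x, -y, -z); pixel columns grow to the right and rows downward; lengths in m; the calibration is good to about 2 mm. The wrist camera is an equidistant fisheye: a pixel r from the principal point sees the ray r / f radians off the axis. A picture is of the moment at which its call begins.
- ticket.close_job(): hands the job in; it is judged then, once.
The state is a dict: "time": time; "joint_positions": joint angles; "joint_vel": joint speeds; "joint_torque": joint torques, N m; "ee_pos": TCP position; "eef_rot": TCP orientation; "ft_force": force on the tool from outside, world axes, zero at the start; "torque": the same for the moment, N m; "width": finger opening in m; "grip_force": force on a finger pad.
Only numpy, scipy, OpenCV 4.12 (cv2) and the standard library are available. Lean on these libraries where they do the work, as an engineer would, in place of code of your own. Each camera call takes 0.05 s, during which the arm holds its last target. There are 200 camera calls.

## Working session

There is one attempt and no reset: what is moved stays moved. The work goes in short steps, Python scripts to look and compute and a shell command to move; the robot and the scene stay as the last step left them, time stands still between calls to the robot, and variables do not carry over. Pictures are saved under pics/ and viewed, at most 10 in all, crops included, and the job is handed in when it is done.

```bash
ls; mkdir -p pics; cat > h.py <<'E'
import numpy as np, cv2
from bench import monitor, cams, ticket, r
def cam(n):
    c=cams.camera(n); c['f']=240/np.tan(np.radians(c['vfov'])/2); return c
def cloud(c):  # pinhole
    v,u=np.mgrid[0:480,0:640]; z=c['z_map']
    P=np.stack([(u-c['cx'])*z/c['f'],-(v-c['cy'])*z/c['f'],-z,np.ones_like(z)],-1)
    return (P@c['T'].T)[...,:3]
E
python3 - <<'E'
from h import *
for n in ('side','top'):
    c=cam(n); cv2.imwrite(f'pics/{n}0.png',c['pixels']); np.savez(f'{n}0.npz',**c)
    print(n,c['f'],c['cx'],c['cy'],c['T'].round(3).tolist(), c.keys())
s=monitor.read_state(); print(s, r.tcp_to_grasp)
E
```

```text
pics
side 472.93879788732227 315.01961487052813 235.467335164522 [[0.979, 0.102, -0.176, 0.385], [-0.203, 0.406, -0.891, -0.746], [-0.019, 0.908, 0.418, 0.518], [0.0, 0.0, 0.0, 1.0]] dict_keys(['pixels', 'z_map', 'vfov', 'cx', 'cy', 'T', 'f'])
top 523.2774043378337 323.25661802922167 246.19709953066732 [[-0.022, 0.984, -0.175, 0.428], [-1.0, -0.024, -0.01, 0.145], [-0.014, 0.174, 0.985, 0.928], [0.0, 0.0, 0.0, 1.0]] dict_keys(['pixels', 'z_map', 'vfov', 'cx', 'cy', 'T', 'f'])
{'time': 0.1, 'joint_positions': array([-1.18459267,  0.33281995, -0.06468245,  1.46084983,  0.0216182 ,
        1.34989971, -0.08850186]), 'joint_vel': array([-0.00041402, -0.00157744, -0.00050038, -0.00432244,  0.00018375,
       -0.00056218,  0.00062666]), 'joint_torque': array([ 1.78409060e-03, -6.24546003e+01,  2.48618791e-02, -3.90713954e+01,
       -6.13780017e-02,  3.67897656e-02,  1.11536897e-04]), 'ee_pos': array([0.24832688, 0.57317488, 0.22183   ]), 'eef_rot': array([ 2.02979183e-01,  9.79182844e-01, -6.34121735e-04, -9.01662444e-05]), 'ft_force': array([0.29675754, 0.54385439, 0.3255374 ]), 'torque': array([-0.03947399, -0.01032456,  0.03388715]), 'grip_force': 0.0, 'width': 0.08692776573669618} 0.0187
```

View pics/top0.png

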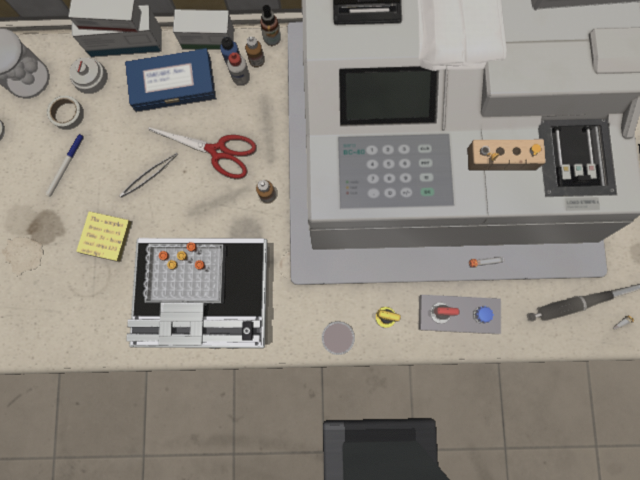

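View pics/side0.png

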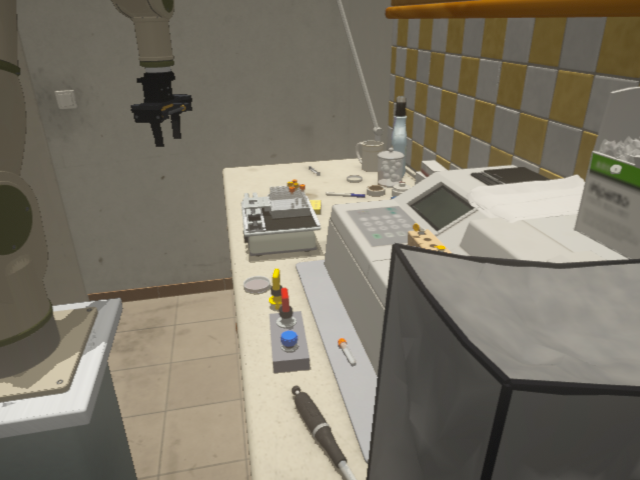

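Top view: shaker at px (128–268, 238–348), with the rail at rows 320–345 and the end stop near (248, 330). The red bolt is at (446, 312), the blue one at (485, 315), the yellow decoy at (387, 317), the dish at (338, 337) and the bottle at (265, 190). Next I measure with the depth cloud.

```bash
cat > m.py <<'E'
from h import *
c=dict(np.load('top0.npz')); P=cloud(c); px=c['pixels']; hsv=cv2.cvtColor(px,cv2.COLOR_BGR2HSV)
def box(m,lab,lo=20):
    n,L,S,_=cv2.connectedComponentsWithStats(m.astype(np.uint8))
    for i in range(1,n):
        if S[i,4]>lo:
            Q=P[L==i]; R=cv2.minAreaRect((Q[:,:2]*1000).astype(np.float32))
            print(lab,S[i],'rect',np.round(R[0],1),np.round(R[1],1),round(R[2],2),'z',np.percentile(Q[:,2],[5,50,95]).round(4),'med',np.median(Q,0).round(4))
roi=np.zeros((480,640),bool); roi[225:360,115:285]=1
Z=P[...,2]
box(roi&(Z>.05),'mixer all')
box(roi&(abs(Z-.075)<.006),'platform')
box(roi&(abs(Z-.097)<.0035),'rail97')
box(roi&(abs(Z-.102)<.003),'foot102')
box(roi&(abs(Z-.109)<.004),'stop109')
r2=np.zeros((480,640),bool); r2[285:345,360:510]=1
H=hsv[...,0];S=hsv[...,1]
box(r2&((H<8)|(H>172))&(S>130),'red'); box(r2&(H>100)&(H<130)&(S>150),'blue'); box(r2&(H>20)&(H<35)&(S>150),'yel')
box(r2&(abs(Z-.024)<.004),'block')
r3=np.zeros((480,640),bool); r3[315:360,315:360]=1; box(r3&(Z>.006)&(Z<.03),'dish')
r4=np.zeros((480,640),bool); r4[170:210,250:280]=1; box(r4&(Z>.02),'bottle')
cv2.imwrite('pics/crop.png',cv2.resize(px[225:360,115:285],None,fx=4.4,fy=4.4,interpolation=cv2.INTER_CUBIC))
E
python3 m.py
```

```text
mixer all [  127   238   141   112 14637] rect [506.7 306.8] [327.9 179.5] 88.26 z [0.072  0.0947 0.1213] med [0.5033 0.3506 0.0947]
platform [ 129  238  139  111 6150] rect [508.4 360.1] [220.  179.5] 88.25 z [0.0711 0.0744 0.0779] med [0.5132 0.3051 0.0744]
platform [130 327  29   7 173] rect [448.3 446.9] [49.4  9.6] 88.1 z [0.075  0.078  0.0802] med [0.448  0.4466 0.078 ]
platform [172 328  19   6 108] rect [446.3 386.2] [30.  8.] 88.72 z [0.0756 0.0782 0.0801] med [0.4468 0.3863 0.0782]
platform [203 328  39   6 229] rect [444.8 319.9] [61.9  8. ] 88.68 z [0.0757 0.0782 0.08  ] med [0.4447 0.3197 0.0782]
rail97 [149 244  38   2  60] rect [584.  405.9] [60.3  2.3] 88.76 z [0.0964 0.098  0.1   ] med [0.5842 0.4044 0.098 ]
rail97 [145 244  79  70 445] rect [528.9 377.8] [121.8 111.8] 88.36 z [0.0946 0.0982 0.1002] med [0.4936 0.3385 0.0982]
rail97 [128 308  47  20 283] rect [462.2 427.7] [25.2 76. ] 16.41 z [0.0944 0.0965 0.1   ] med [0.4599 0.4343 0.0965]
rail97 [184 308  12   6  26] rect [476.8 367.2] [17.6  8. ] 88.73 z [0.0987 0.0998 0.1005] med [0.4761 0.3685 0.0998]
rail97 [1
[... 1083 characters left out ...]
  11  22] rect [501.3 326.3] [ 6.6 15.7] 89.04 z [0.1055 0.1075 0.1121] med [0.5018 0.3247 0.1075]
stop109 [242 321  11  20 200] rect [443.4 275.2] [16.1 29.4] 89.85 z [0.1061 0.1084 0.112 ] med [0.4427 0.2747 0.1084]
red [439 308  19   6  81] rect [452.2  44.9] [ 13.1 206.3] 10.15 z [0.0848 0.0873 0.0903] med [ 0.4674 -0.0444  0.0873]
block [ 420  295   81   39 2240] rect [464.9 -77.5] [136.2  60.2] 85.72 z [0.0212 0.0236 0.0265] med [ 0.4627 -0.0783  0.0236]
dish [322 322  33  33 880] rect [429.  132.8] [55.4 54.6] 89.03 z [0.0093 0.0119 0.0146] med [0.4289 0.1329 0.0119]
bottle [256 180  20  22 320] rect [567.6 196. ] [296.1  30.6] 25.82 z [0.0259 0.0509 0.0735] med [0.6832 0.2522 0.0509]
```

View pics/crop.png

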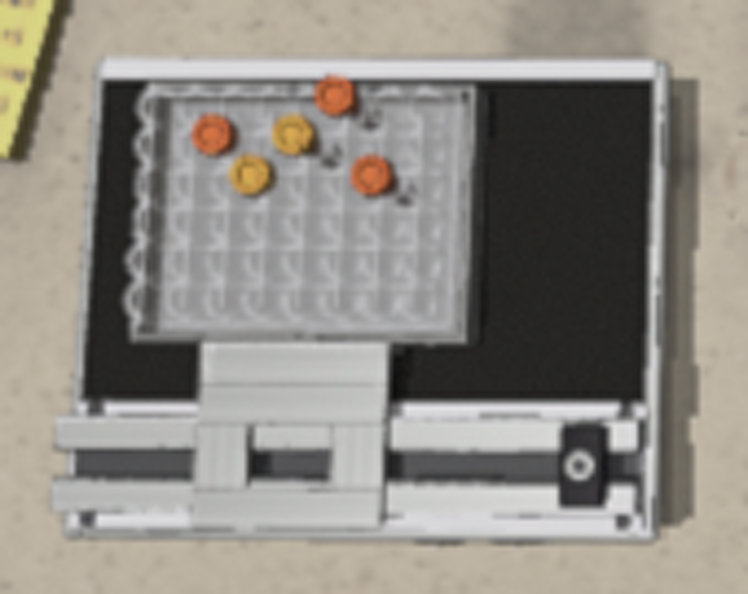

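```bash
python3 -m crank '{"steps":[[[0.8,-0.2,0],[0,0,-1]],[[0.8,-0.2,0],[0,0,-1]],[[0.8,-0.2,0],[0,0,-1]],[[0.8,-0.2,0],[0,0,-1]],[[0.8,-0.2,0],[0,0,-1]],[[0.8,-0.2,0],[0,0,-1]],[[0.8,-0.2,0],[0,0,-1]],[[0.8,-0.2,0],[0,0,-1]],[[0.8,-0.2,0],[0,0,-1]],[[0.8,-0.2,0],[0,0,-1]]]}' 0 10
python3 -m crank '{"steps":[[[0.8,-0.2,0],[0,0,-1]],[[0.8,-0.2,0],[0,0,-1]],[[0.8,-0.2,0],[0,0,-1]],[[0.8,-0.2,0],[0,0,-0.67]],[[0,0,0],[0,0,0]]]}'
python3 - <<'E'
from h import *
c=cam('wrist'); np.savez('w0.npz',**c)
E
```

```text
time: 0.93
ee_pos: [0.4492, 0.523, 0.222]
eef_rot: [0.599, 0.8, -0.0, 0.0]
ft_force: [-0.0, -0.0, -0.3]
width: 0.0283
grip_force: 0.0
time: 1.35
ee_pos: [0.5325, 0.5002, 0.2213]
eef_rot: [0.721, 0.693, -0.001, 0.002]
ft_force: [0.8, -1.4, -0.1]
width: 0.0016
grip_force: 0.0
```

```bash
python3 -m crank '{"steps":[[[0,-0.3,-0.8],[0,0,0]],[[0,-0.3,-0.8],[0,0,0]],[[0,-0.2,-0.8],[0,0,0]],[[0,-0.2,-0.8],[0,0,0]],[[0,0,-0.8],[0,0,0]],[[0,0,-0.8],[0,0,0]],[[0,0,-0.6],[0,0,0]],[[0,0,0],[0,0,0]]]}'
```

```text
time: 2.07
ee_pos: [0.5256, 0.4778, 0.0835]
eef_rot: [0.717, 0.697, -0.003, -0.0]
ft_force: [-1.3, -1.0, -0.8]
width: 0.0005
grip_force: 0.0
```

```bash
python3 -m crank '{"steps":[[[0,-0.2,0],[0,0,0]],[[0,-0.2,0],[0,0,0]],[[0,-0.2,0],[0,0,0]],[[0,-0.2,0],[0,0,0]],[[0,-0.2,0],[0,0,0]],[[0,-0.2,0],[0,0,0]],[[0,-0.2,0],[0,0,0]],[[0,-0.2,0],[0,0,0]],[[0,0,0],[0,0,0]]]}'
```

```text
time: 2.82
ee_pos: [0.5288, 0.4374, 0.0878]
eef_rot: [0.718, 0.696, 0.0, 0.0]
ft_force: [0.5, -0.5, -0.5]
width: 0.0003
grip_force: 0.0
```

```bash
python3 -m crank '{"steps":[[[0,-0.2,0],[0,0,0]],[[0,-0.2,0],[0,0,0]],[[0,-0.2,0],[0,0,0]],[[0,-0.2,0],[0,0,0]],[[0,-0.2,0],[0,0,0]],[[0,-0.2,0],[0,0,0]]]}'
python3 -m crank '{"steps":[[[0,-0.1,0],[0,0,0]],[[0,-0.1,0],[0,0,0]],[[0,-0.1,0],[0,0,0]],[[0,0,0],[0,0,0]]]}'
```

```text
time: 3.32
ee_pos: [0.5281, 0.408, 0.0874]
eef_rot: [0.718, 0.696, -0.0, -0.0]
ft_force: [-0.3, 2.4, -0.1]
width: 0.0001
grip_force: 0.9
time: 3.65
ee_pos: [0.5286, 0.4003, 0.0875]
eef_rot: [0.718, 0.696, -0.0, 0.0]
ft_force: [0.3, -0.7, -1.0]
width: 0.0007
grip_force: 0.0
```

```bash
python3 - <<'E'
from h import *
c=cam('top'); np.savez('top1.npz',**c); P=cloud(c); Z=P[...,2]
roi=np.zeros((480,640),bool); roi[225:360,115:285]=1
for lab,m in (('stop',roi&(abs(Z-.109)<.004)&(abs(P[...,0]-.444)<.02)&(P[...,1]<.3)),('foot',roi&(abs(Z-.102)<.003)&(P[...,0]<.5)&(P[...,0]>.42))):
    Q=P[m]; R=cv2.minAreaRect((Q[:,:2]*1000).astype(np.float32)); print(lab,len(Q),R)
    for lo,hi in ((.43,.44),(.45,.46),(.465,.48)):
        q=Q[(Q[:,0]>lo)&(Q[:,0]<hi)]
        if len(q): print(lo,q[:,1].min(),q[:,1].max())
cv2.imwrite('pics/crop1.png',cv2.resize(c['pixels'][225:360,115:285],None,fx=4.4,fy=4.4,interpolation=cv2.INTER_CUBIC))
E
```

```text
stop 202 ((443.3975524902344, 275.11065673828125), (16.038599014282227, 29.265256881713867), 89.4361343383789)
0.43 0.2671458429516613 0.28298482638876005
0.45 0.2669737434730618 0.2830605794967995
foot 1622 ((461.6375427246094, 323.6674499511719), (132.6532440185547, 76.34857940673828), 89.3656234741211)
0.43 0.2675988476124732 0.3860517564432481
0.45 0.25746488591244765 0.3900240796348905
0.465 0.29483694991858966 0.3630352708580292
```

```bash
python3 -m crank '{"steps":[[[0,-0.1,0],[0,0,0]],[[0,-0.1,0],[0,0,0]],[[0,-0.1,0],[0,0,0]],[[0,-0.04,0],[0,0,0]],[[0,-0.04,0],[0,0,0]]]}'
python3 -m crank '{"steps":[[[0,-0.04,0],[0,0,0]],[[0,-0.04,0],[0,0,0]]]}'
```

```text
time: 4.12
ee_pos: [0.5284, 0.3914, 0.0876]
eef_rot: [0.718, 0.696, 0.0, 0.0]
ft_force: [-0.1, 1.8, -0.0]
width: 0.0004
grip_force: 0.8
time: 4.28
ee_pos: [0.5284, 0.3895, 0.0876]
eef_rot: [0.718, 0.696, 0.0, -0.0]
ft_force: [-0.3, 1.1, -0.6]
width: 0.0005
grip_force: 0.8
```

```bash
python3 -m crank '{"steps":[[[0,-0.04,0],[0,0,0]],[[0,-0.04,0],[0,0,0]]]}'
```

```text
time: 4.45
ee_pos: [0.5284, 0.3875, 0.0876]
eef_rot: [0.718, 0.696, 0.0, -0.0]
ft_force: [-0.6, 1.7, 0.5]
width: 0.0007
grip_force: 0.8
```

```bash
python3 -m crank '{"steps":[[[0,-0.04,0],[0,0,0]]]}'|sed -n '2p;4p';python3 -m crank '{"steps":[[[0,-0.04,0],[0,0,0]]]}'|sed -n '2p;4p'
```

```text
ee_pos: [0.5283, 0.3873, 0.0876]
ft_force: [1.1, 6.6, -2.7]
ee_pos: [0.5283, 0.3873, 0.0877]
ft_force: [2.4, 10.8, -4.0]
```

```bash
python3 -m crank '{"steps":[[[0,-0.04,0],[0,0,0]]]}'|sed -n '2p;4p'
```

```text
ee_pos: [0.5283, 0.3872, 0.0878]
ft_force: [3.3, 12.7, -6.2]
```

```bash
python3 -m crank '{"steps":[[[0,0.4,0],[0,0,0]],[[0,0.4,0],[0,0,0]],[[0,0.2,0.6],[0,0,0]],[[0,0,1],[0,0,0]],[[0,0,1],[0,0,0]],[[0,0,1],[0,0,0]],[[0,0,1],[0,0,0]],[[0,0,0.8],[0,0,0]],[[-0.8,-0.8,0],[0,0,0]],[[-0.8,-0.9,0],[0,0,0]]]}' 87 10 | sed -n '1,4p'
python3 -m crank '{"steps":[[[-0.8,-0.9,0],[0,0,0]],[[-0.8,-0.9,0],[0,0,0]],[[0,0,0],[0,0,0]],[[0,0,0],[0,0,0]]]}'
python3 - <<'E'
from h import *
c=cam('wrist'); np.savez('w1.npz',**c); cv2.imwrite('pics/w1.png',c['pixels']); print(c['f'],c['cx'],c['cy'],c['T'].round(3))
E
```

```text
time: 5.53
ee_pos: [0.4887, 0.368, 0.2233]
eef_rot: [0.718, 0.696, 0.001, 0.001]
ft_force: [-0.0, -0.8, 0.0]
time: 5.87
ee_pos: [0.4481, 0.3214, 0.2232]
eef_rot: [0.718, 0.696, 0.0, 0.0]
ft_force: [0.7, 0.4, -0.4]
width: 0.0834
grip_force: 0.0
371.64829954431775 322.20432754439025 236.4040157698346 [[ 1.     0.03   0.007  0.45 ]
 [-0.031  0.965  0.26   0.392]
 [ 0.001 -0.26   0.966  0.384]
 [ 0.     0.     0.     1.   ]]
```

View pics/w1.png

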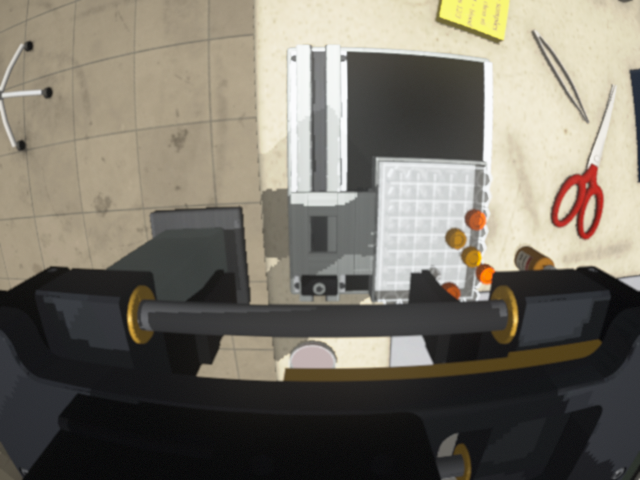

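Wrist view: the slot is a dark strip at cols 311–326, rows 50–190, the foot hole is at (320, 233), and the stop at (320, 287) is against the foot.

```bash
cat >> h.py <<'E'
def fcloud(c):
    v,u=np.mgrid[0:480,0:640]; z=c['z_map']; dx=u-c['cx'];dy=v-c['cy']; rr=np.hypot(dx,dy)+1e-9; th=rr/c['f']
    t=np.tan(th)*z/rr
    P=np.stack([dx*t,-dy*t,-z,np.ones_like(z)],-1)
    return (P@c['T'].T)[...,:3]
E
python3 - <<'E'
from h import *
w=dict(np.load('w1.npz')); t=cam('top'); np.savez('top2.npz',**t)
ex=np.array([.9995,-.0305]);ey=np.array([.0305,.9995]);L=np.array([.44705,.31695])
for lab,P in (('wrist',fcloud(w)),('top',cloud(t))):
    Q=P.reshape(-1,3); d=Q[:,:2]-L; a=d@ex*1e3; b=d@ey*1e3; z=Q[:,2]*1e3
    n=(abs(a)<30)
    print(lab,'railz',np.median(z[(abs(a-10)<4)&(b>50)&(b<110)&(z>85)]))
    for lo,hi in ((-12,-6),(-6,0),(0,6),(6,12),(45,60),(60,75),(75,90),(90,105)):
        m=n&(b>lo)&(b<hi); f=m&(abs(a)<12)&(z>60)&(z<92); l=m&(z>94)
        # slot edges: max a of top pts below slot, min a above
        A=a[l]; print(lo,hi,'floor',f.sum(),a[f].min().round(1) if f.sum() else 0,a[f].max().round(1) if f.sum() else 0,'z',np.median(z[f]).round(1) if f.sum() else 0,'lips',A[A<-2].max().round(1) if (A<-2).any() else None,A[A>-2].min().round(1) if (A>-2).any() else None)
    m=n&(abs(a)<4)&(z>60)&(z<92)&(abs(b)<30); print('hole b',b[m].min(),b[m].max())
    m=(a>15)&(a<28)&(abs(z-102)<3)&(abs(b)<60);print('foot b',np.percentile(b[m],[1,99]))
E
```

```text
wrist railz 96.13146057062087
-12 -6 floor 81 -7.2 2.2 z 78.0 lips -7.5 2.9
-6 0 floor 80 -7.2 2.2 z 78.1 lips -7.5 2.9
0 6 floor 82 -7.1 2.2 z 77.9 lips -7.5 2.9
6 12 floor 67 -7.1 2.2 z 78.1 lips -7.4 2.9
45 60 floor 218 -6.9 2.2 z 78.0 lips -7.2 2.9
60 75 floor 222 -7.6 2.2 z 77.9 lips -7.2 0.4
75 90 floor 233 -7.6 2.2 z 78.0 lips -7.8 2.8
90 105 floor 233 -7.6 2.2 z 77.9 lips -7.8 2.8
hole b -19.98289155116771 10.57567588102518
foot b [-32.37176053  33.89050843]
top railz nan
-12 -6 floor 18 -6.2 1.8 z 78.3 lips -2.1 -1.7
-6 0 floor 23 -9.5 1.7 z 78.5 lips -2.2 -1.8
0 6 floor 21 -6.3 1.7 z 78.5 lips -2.3 -1.8
6 12 floor 23 -6.3 1.6 z 78.0 lips -2.4 -1.9
45 60 floor 0 0 0 z 0 lips None None
60 75 floor 0 0 0 z 0 lips None None
75 90 floor 0 0 0 z 0 lips None None
90 105 floor 0 0 0 z 0 lips None None
hole b -10.297966501893393 19.33519734775883
foot b [-33.47149732  33.85897757]
  return _methods._mean(a, axis=axis, dtype=dtype,
  ret = ret.dtype.type(ret / rcount)
```

```bash
python3 - <<'E'
from h import *
P=cloud(dict(np.load('top0.npz'))).reshape(-1,3)
for x0 in (.50,.52,.54,.56,.58,.60,.62):
    m=(P[:,0]>x0)&(P[:,0]<x0+.02)&(P[:,1]<.19)&(P[:,1]>-.2); print(x0,P[m,2].max().round(3))
E
python3 -m crank '{"steps":[[[0,-0.9,0],[0,0,-0.1]],[[0.1,-0.9,0],[0,0,-0.1]],[[0.1,-0.9,0],[0,0,-0.1]],[[0.1,-0.9,0],[0,0,-0.1]],[[0.1,-0.9,0],[0,0,0]]]}' | sed -n '2p;4p'
```

```text
0.5 0.005
0.52 0.01
0.54 0.023
0.56 0.018
0.58 0.144
0.6 0.163
0.62 0.163
ee_pos: [0.4593, 0.2093, 0.2226]
ft_force: [-0.8, -0.7, 0.4]
```

```bash
python3 -m crank '{"steps":[[[0.1,-1,0],[0,0,0]],[[0.1,-1,0],[0,0,0]],[[0.1,-1,0],[0,0,0]],[[0,-1,0],[0,0,0]],[[0,-1,0],[0,0,0]],[[0,-1,0],[0,0,0]],[[0,-1,0],[0,0,0]],[[0,-1,0],[0,0,0]],[[0,-1,0],[0,0,0]],[[0,-0.6,0],[0,0,0]]]}' >/dev/null
python3 -m crank '{"steps":[[[0,0,0],[0,0,0]],[[0,0,0],[0,0,0]]]}' | sed -n '1,4p'
cat > mb.py <<'E'
from h import *
w=cam('wrist'); P=fcloud(w); hsv=cv2.cvtColor(w['pixels'],cv2.COLOR_BGR2HSV); H,S,V=cv2.split(hsv)
m=((H<8)|(H>172))&(S>120)&(V>50)&(abs(P[...,0]-.467)<.08)&(abs(P[...,1]+.05)<.1)
t=m&(P[...,2]>.080)&(P[...,2]<.096)
Q=P[t]; R=cv2.minAreaRect((Q[:,:2]*1000).astype(np.float32)); v,u=np.nonzero(t)
print(len(Q),u.mean(),v.mean(),R,np.median(Q,0),np.percentile(Q[:,2],[2,98]))
s=monitor.read_state(); q=s['eef_rot']; print(s['ee_pos'],'yaw',np.degrees(2*np.arctan2(q[1],q[0]))-90)
cv2.imwrite('pics/w2.png',w['pixels'])
E
python3 mb.py
```

```text
time: 7.38
ee_pos: [0.4668, -0.0307, 0.2228]
eef_rot: [0.73, 0.683, -0.0, 0.0]
ft_force: [-0.5, 0.3, -0.1]
573 324.79232111692846 236.9912739965096 ((468.1307678222656, -42.550254821777344), (35.5692024230957, 11.729752540588379), 86.03846740722656) [ 0.46800039 -0.04075821  0.08643956] [0.0829029  0.08847309]
[ 0.46663414 -0.02975224  0.22268496] yaw -3.754296238298622
```

View pics/w2.png

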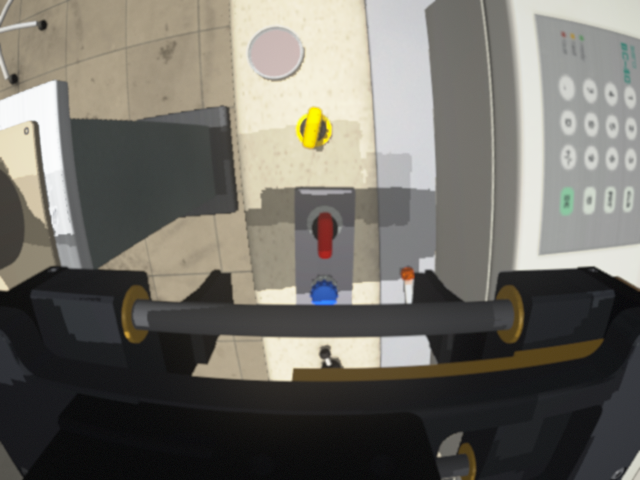

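Wrist view: red wing at (325, 237), its rectangle 35.6 x 11.7 mm as specified, aligned with the gripper. Blue is at (324, 293) and the yellow decoy at (313, 128). I lower and grip.

```bash
python3 -m crank '{"steps":[[[0.06,-0.5,-0.5],[0,0,0]],[[0,0,-1],[0,0,0]],[[0,0,-1],[0,0,0]],[[0,0,-1],[0,0,0]],[[0,0,-1],[0,0,0]],[[0,0,-1],[0,0,0]],[[0,0,-0.6],[0,0,0]],[[0,0,-0.4],[0,0,0]],[[0,0,0],[0,0,0]],[[0,0,0],[0,0,0]]]}'
```

```text
time: 8.27
ee_pos: [0.4677, -0.0424, 0.0603]
eef_rot: [0.73, 0.684, -0.0, 0.0]
ft_force: [-0.2, -0.8, 0.9]
width: 0.087
grip_force: 0.0
```

```bash
python3 -m crank '{"steps":[[[0,0,0],[0,0,0]],[[0,0,0],[0,0,0]],[[0,0,0],[0,0,0]],[[0,0,0],[0,0,0]],[[0,0,0],[0,0,0]],[[0,0,0],[0,0,0]],[[0,0,0],[0,0,0]],[[0,0,0],[0,0,0]]]}' 0 40
```

```text
time: 8.93
ee_pos: [0.4674, -0.043, 0.0601]
eef_rot: [0.73, 0.683, 0.0, 0.0]
ft_force: [0.8, -1.6, -0.5]
width: 0.0419
grip_force: 0.0
```

```bash
python3 -m crank '{"steps":[[[0,0,0],[0,0,0]],[[0,0,0],[0,0,0]],[[0,0,0],[0,0,0]],[[0,0,0],[0,0,0]],[[0,0,0],[0,0,0]],[[0,0,0],[0,0,0]],[[0,0,0],[0,0,0]],[[0,0,0],[0,0,0]]]}' 0 40
```

```text
time: 9.6
ee_pos: [0.4673, -0.043, 0.06]
eef_rot: [0.73, 0.683, -0.0, -0.0]
ft_force: [-0.6, 0.2, -1.1]
width: 0.0114
grip_force: 40.0
```

```bash
python3 -m crank '{"steps":[[[0,0,0.4],[0,0,0]],[[0,0,0.8],[0,0,0]],[[0,0,0.8],[0,0,0]],[[0,0,1],[0,0,0]],[[0,0,1],[0,0,0]],[[0,0,1],[0,0,0]],[[0,0,0.6],[0,0,0]],[[0,0.6,0],[0,0,0.1]],[[0,1,0],[0,0,0.1]],[[-0.1,1,0],[0,0,0.1]]]}' | sed -n '2,6p'
python3 -m crank '{"steps":[[[-0.1,1,0],[0,0,0.1]],[[-0.1,1,0],[0,0,0]],[[-0.1,1,0],[0,0,0]],[[-0.1,1,0],[0,0,0]],[[-0.1,1,0],[0,0,0]],[[-0.1,1,0],[0,0,0]],[[-0.1,1,0],[0,0,0]],[[-0.1,1,0],[0,0,0]],[[-0.1,1,0],[0,0,0]],[[0,1,0],[0,0,0]]]}'| sed -n '2,6p'
python3 -m crank '{"steps":[[[0,1,0],[0,0,0]],[[0,0.6,0],[0,0,0]],[[0,0.2,0],[0,0,0]],[[0,0,0],[0,0,0]],[[0,0,0],[0,0,0]],[[0,0,0],[0,0,0]]]}'
python3 - <<'E'
from h import *
w=cam('wrist'); np.savez('w3.npz',**w); cv2.imwrite('pics/w3.png',cv2.resize(w['pixels'][130:330,200:440],None,fx=3,fy=3,interpolation=cv2.INTER_CUBIC))
s=monitor.read_state(); q=s['eef_rot']; print(s['ee_pos'],q,'yaw',np.degrees(2*np.arctan2(q[1],q[0]))-90)
P=fcloud(w); H,S,V=cv2.split(cv2.cvtColor(w['pixels'],cv2.COLOR_BGR2HSV))
m=((H<8)|(H>172))&(S>120)&(V>50); v,u=np.nonzero(m&(abs(P[...,0]-.445)<.04)&(abs(P[...,1]-.3)<.06)); print(len(u),u.min(),u.max(),v.min(),v.max())
E
```

```text
ee_pos: [0.4649, 0.0228, 0.2004]
eef_rot: [0.721, 0.693, 0.0, 0.0]
ft_force: [0.2, 0.9, -0.4]
width: 0.0119
grip_force: 40.0
ee_pos: [0.4412, 0.2736, 0.1999]
eef_rot: [0.718, 0.696, -0.0, -0.0]
ft_force: [-0.1, -0.8, -1.2]
width: 0.0117
grip_force: 40.0
time: 11.77
ee_pos: [0.4429, 0.3154, 0.2001]
eef_rot: [0.719, 0.695, -0.0, 0.0]
ft_force: [-0.0, 0.2, -0.5]
width: 0.0115
grip_force: 40.0
[0.4428934  0.31550263 0.20022966] [7.18686283e-01 6.95334458e-01 1.03750403e-05 1.38163201e-04] yaw -1.8922486077362493
1713 306 338 256 350
```

View pics/w3.png

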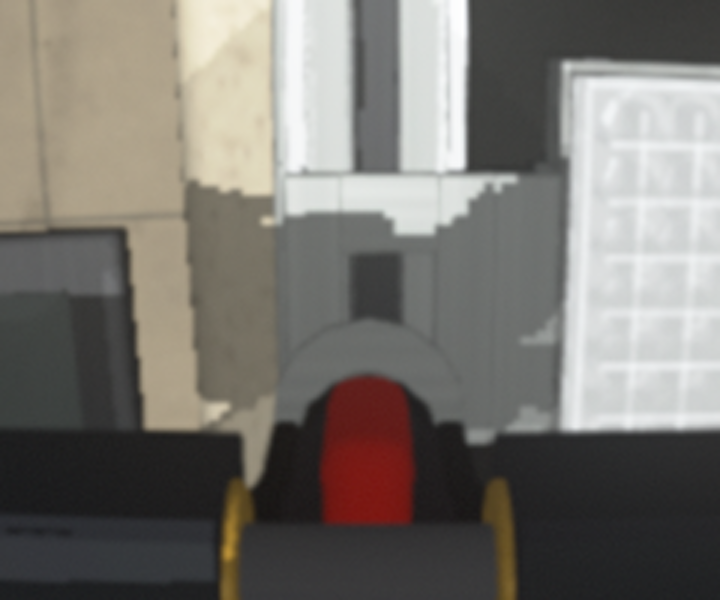

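Bolt hangs upright with its disc centred near crop column 368, and the slot is at column 376, so it sits slightly to +x. I measure both in the same wrist frame.

```bash
python3 - <<'E'
from h import *
w=dict(np.load('w3.npz')); P=fcloud(w); Q=P.reshape(-1,3)
ex=np.array([.9995,-.0305]);ey=np.array([.0305,.9995]);L=np.array([.44705,.31695])
d=Q[:,:2]-L; a=d@ex*1e3; b=d@ey*1e3; z=Q[:,2]*1e3
for lo,hi in ((8,12),(40,60),(60,80),(80,100)):
    f=(b>lo)&(b<hi)&(abs(a)<12)&(z>60)&(z<92); print('slot',lo,a[f].min().round(2),a[f].max().round(2),f.sum())
H,S,V=cv2.split(cv2.cvtColor(w['pixels'],cv2.COLOR_BGR2HSV)); red=(((H<8)|(H>172))&(S>120)&(V>50)).ravel()
m=red&(abs(a)<20)&(abs(b)<40)&(z>150); print('wing z',np.percentile(z[m],[2,50,98]))
for lo in range(-16,26,4):
    k=m&(b>lo)&(b<lo+4)
    if k.sum(): print(lo,a[k].min().round(2),a[k].max().round(2),k.sum())
k=(z>155)&(z<172)&(abs(a)<25)&(b>5)&(b<30)&~red; print('disc', [(round(a[k&(b>l)&(b<l+2)].min(),1),round(a[k&(b>l)&(b<l+2)].max(),1)) for l in (6,8,10,12,14) if (k&(b>l)&(b<l+2)).any()], b[k].max())
E
```

```text
slot 8 -7.6 3.32 39
slot 40 -7.49 3.23 388
slot 60 -7.41 3.22 383
slot 80 -7.36 2.45 362
wing z [201.49000224 225.80391665 228.14323535]
-16 -10.12 0.99 200
-12 -9.13 0.87 58
0 -10.18 1.63 10
4 -11.42 2.38 276
8 -10.91 2.29 289
12 -10.57 1.5 596
16 -8.41 -0.85 238
disc [(np.float64(-19.5), np.float64(11.5)), (np.float64(-18.8), np.float64(9.8)), (np.float64(-17.8), np.float64(8.8)), (np.float64(-15.0), np.float64(6.6)), (np.float64(-12.7), np.float64(3.7))] 16.20185131789194
```

```bash
python3 -m crank '{"steps":[[[0.08,0.07,0],[0,0,0]],[[0,0,-0.6],[0,0,0]],[[0,0,-0.6],[0,0,0]],[[0,0,-0.4],[0,0,0]],[[0,0,-0.3],[0,0,0]],[[0,0,0],[0,0,0]],[[0,0,0],[0,0,0]]]}'
python3 -m crank '{"steps":[[[0,0,-0.04],[0,0,0]],[[0,0,-0.04],[0,0,0]],[[0,0,-0.04],[0,0,0]],[[0,0,-0.04],[0,0,0]]]}' | sed -n '2,4p'
python3 -m crank '{"steps":[[[0,0,-0.04],[0,0,0]],[[0,0,-0.04],[0,0,0]]]}' | sed -n '2,4p'
```

```text
time: 12.4
ee_pos: [0.4445, 0.3186, 0.1527]
eef_rot: [0.718, 0.696, -0.0, 0.0]
ft_force: [-0.9, 0.5, -0.7]
width: 0.0118
grip_force: 40.0
ee_pos: [0.4446, 0.3189, 0.1489]
eef_rot: [0.718, 0.696, 0.0, 0.0]
ft_force: [-0.0, -0.0, -0.8]
ee_pos: [0.4444, 0.3188, 0.1465]
eef_rot: [0.718, 0.696, 0.0, 0.0]
ft_force: [0.4, -0.7, -0.8]
```

```bash
python3 -m crank '{"steps":[[[0,0,-0.04],[0,0,0]],[[0,0,-0.04],[0,0,0]]]}' | sed -n '2,4p';python3 -m crank '{"steps":[[[0,0,-0.04],[0,0,0]],[[0,0,-0.04],[0,0,0]]]}' | sed -n '2,4p'
```

```text
ee_pos: [0.4444, 0.3188, 0.1445]
eef_rot: [0.718, 0.696, 0.0, 0.0]
ft_force: [0.7, 0.2, -0.8]
ee_pos: [0.4444, 0.3188, 0.1424]
eef_rot: [0.718, 0.696, 0.0, 0.0]
ft_force: [-0.9, -0.1, -1.3]
```

```bash
python3 -m crank '{"steps":[[[0,0,-0.04],[0,0,0]],[[0,0,-0.04],[0,0,0]],[[0,0,-0.04],[0,0,0]]]}' | sed -n '2,4p';python3 -m crank '{"steps":[[[0,0,-0.04],[0,0,0]],[[0,0,-0.04],[0,0,0]]]}' | sed -n '2,4p'
```

```text
ee_pos: [0.4444, 0.3188, 0.1395]
eef_rot: [0.718, 0.696, 0.0, 0.0]
ft_force: [-0.4, 0.3, -2.3]
ee_pos: [0.4445, 0.3188, 0.1376]
eef_rot: [0.718, 0.696, 0.0, 0.0]
ft_force: [-0.8, -1.2, 2.7]
```

```bash
python3 -m crank '{"steps":[[[0,0,-0.04],[0,0,0]],[[0,0,-0.04],[0,0,0]],[[0,0,-0.04],[0,0,0]]]}' | sed -n '2,4p'
```

```text
ee_pos: [0.4445, 0.3188, 0.1348]
eef_rot: [0.718, 0.696, 0.0, 0.0]
ft_force: [-1.4, -0.9, 3.2]
```

```bash
python3 -m crank '{"steps":[[[0,0,-0.04],[0,0,0]],[[0,0,-0.04],[0,0,0]],[[0,0,-0.04],[0,0,0]]]}' | sed -n '2,4p';python3 -m crank '{"steps":[[[0,0,-0.04],[0,0,0]],[[0,0,-0.04],[0,0,0]]]}' | sed -n '2,4p'
```

```text
ee_pos: [0.4445, 0.3189, 0.1319]
eef_rot: [0.718, 0.696, 0.0, -0.0]
ft_force: [-0.1, -0.7, 5.7]
ee_pos: [0.4446, 0.319, 0.1301]
eef_rot: [0.718, 0.696, 0.0, -0.0]
ft_force: [-1.6, -1.3, 7.9]
```

```bash
python3 -m crank '{"steps":[[[0,0,-0.03],[0,0,0]],[[0,0,0],[0,0,0]]]}' | sed -n '2,4p'
```

```text
ee_pos: [0.4446, 0.3191, 0.1294]
eef_rot: [0.718, 0.696, 0.0, -0.0]
ft_force: [-2.6, -1.7, 8.7]
```

```bash
python3 -m crank '{"steps":[[[-0.02,0,0],[0,0,0]],[[0,0,0],[0,0,0]]]}' | sed -n '2,4p'
python3 -m crank '{"steps":[[[0,0,0],[0,0,0.5]],[[0,0,0],[0,0,0.5]],[[0,0,0],[0,0,0.5]],[[0,0,0],[0,0,0.5]]]}' | sed -n '2,9p'; python3 -c "
from h import *
s=monitor.read_state(); print(s['torque'],s['ft_force'])"
```

```text
ee_pos: [0.4445, 0.3191, 0.1297]
eef_rot: [0.718, 0.696, 0.001, 0.0]
ft_force: [-0.6, -0.8, 8.5]
ee_pos: [0.4447, 0.3196, 0.1299]
eef_rot: [0.654, 0.757, 0.001, 0.0]
ft_force: [0.7, 0.5, 7.9]
width: 0.0115
grip_force: 40.0
[-0.03013487  0.16704181 -0.0194826 ] [0.70251791 0.48160303 7.93227631]
```

```bash
python3 -m crank '{"steps":[[[0,0,-0.02],[0,0,0.7]],[[0,0,0],[0,0,0.7]],[[0,0,0],[0,0,0.7]],[[0,0,0],[0,0,0.7]],[[0,0,0],[0,0,0.7]],[[0,0,0],[0,0,0.7]]]}' | sed -n '2,4p'; python3 -c "
from h import *
s=monitor.read_state(); print(s['torque'],s['ft_force'])"
```

```text
ee_pos: [0.4448, 0.3198, 0.1295]
eef_rot: [0.504, 0.863, 0.002, 0.0]
ft_force: [0.5, 0.4, 7.9]
[ 0.10610911  0.16571961 -0.04968631] [0.49802262 0.37823595 7.90561147]
```

```bash
python3 -m crank '{"steps":[[[0,0,0],[0,0,0.7]],[[0,0,0],[0,0,0.7]],[[0,0,0],[0,0,0.7]],[[0,0,0],[0,0,0.7]],[[0,0,0],[0,0,0.7]],[[0,0,0],[0,0,0.7]]]}' | sed -n '2,4p'; python3 -c "
from h import *
s=monitor.read_state(); print(s['torque'],s['ft_force'])"
```

```text
ee_pos: [0.4448, 0.3198, 0.1295]
eef_rot: [0.339, 0.941, 0.002, 0.001]
ft_force: [0.0, 0.5, 8.9]
[ 0.09828256  0.12372803 -0.0190353 ] [0.0197577  0.53763572 8.88660155]
```

```bash
python3 -m crank '{"steps":[[[0,0,0],[0,0,0.8]],[[0,0,0],[0,0,0.8]],[[0,0,0],[0,0,0.8]],[[0,0,0],[0,0,0.8]],[[0,0,0],[0,0,0.8]],[[0,0,0],[0,0,0.8]],[[0,0,0],[0,0,0.8]],[[0,0,0],[0,0,0.8]],[[0,0,0],[0,0,0.8]],[[0,0,0],[0,0,0.4]]]}' | sed -n '2,4p'; python3 -c "
from h import *
s=monitor.read_state(); q=s['eef_rot']; print(s['torque'],s['ft_force'],np.degrees(2*np.arctan2(q[1],q[0]))-90)
w=cam('wrist'); cv2.imwrite('pics/w4.png',w['pixels'])"
```

```text
ee_pos: [0.4448, 0.3198, 0.1296]
eef_rot: [0.013, 1.0, 0.001, 0.001]
ft_force: [0.1, 0.4, 8.6]
[ 0.09873999  0.19473409 -0.04620981] [0.13545463 0.38242501 8.58441576] 88.45637874210979
```

View pics/w4.png

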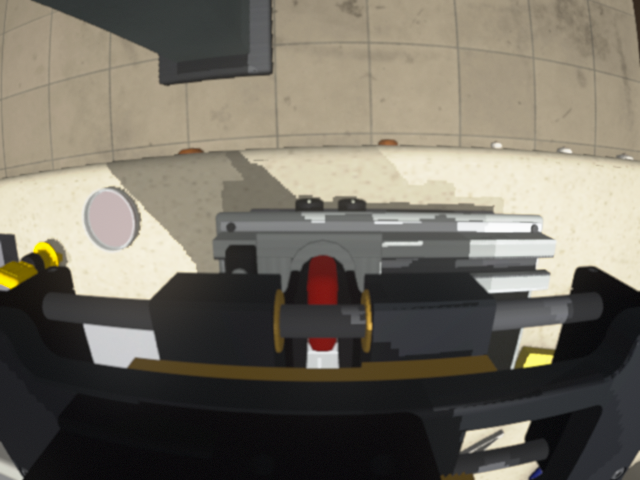

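The wing now lies across the rail (red at 322, 300). I let it rise.

```bash
python3 -m crank '{"steps":[[[0,0,0.04],[0,0,0]],[[0,0,0.04],[0,0,0]],[[0,0,0.04],[0,0,0]]]}' | sed -n '2,4p';python3 -m crank '{"steps":[[[0,0,0.03],[0,0,0]],[[0,0,0.02],[0,0,0]]]}' | sed -n '2,4p'
```

```text
ee_pos: [0.4448, 0.3197, 0.1324]
eef_rot: [0.015, 1.0, 0.001, 0.001]
ft_force: [1.2, 2.3, 5.7]
ee_pos: [0.4447, 0.3197, 0.1335]
eef_rot: [0.015, 1.0, 0.001, 0.001]
ft_force: [1.1, 1.3, 4.5]
```

```bash
python3 -m crank '{"steps":[[[0,0,0.03],[0,0,0]],[[0,0,0],[0,0,0]]]}' | sed -n '2,4p';python3 -m crank '{"steps":[[[0,0,0.03],[0,0,0]],[[0,0,0],[0,0,0]]]}' | sed -n '2,4p'
```

```text
ee_pos: [0.4447, 0.3196, 0.1339]
eef_rot: [0.015, 1.0, 0.001, 0.001]
ft_force: [1.4, 2.0, 4.9]
ee_pos: [0.4445, 0.3194, 0.134]
eef_rot: [0.015, 1.0, 0.001, 0.001]
ft_force: [4.0, 3.5, -1.3]
```

```bash
python3 -m crank '{"steps":[[[0,0,0],[0,0,0]],[[0,0,0],[0,0,0]],[[0,0,0],[0,0,0]],[[0,0,0],[0,0,0]],[[0,0,0],[0,0,0]],[[0,0,0],[0,0,0]],[[0,0,0],[0,0,0]],[[0,0,0],[0,0,0]]]}' 50 20
python3 -m crank '{"steps":[[[0,0,0.2],[0,0,0]],[[0,0,0.6],[0,0,0]],[[0,0,1],[0,0,0]],[[0,0,1],[0,0,0]],[[0,0,1],[0,0,0]],[[0,0,0.6],[0,0,0]],[[0,0,0],[0,0,0]],[[0,0,0],[0,0,0]]]}'
python3 - <<'E'
from h import *
c=cam('wrist'); P=fcloud(c); H,S,V=cv2.split(cv2.cvtColor(c['pixels'],cv2.COLOR_BGR2HSV))
m=((H<8)|(H>172))&(S>120)&(V>50)&(abs(P[...,0]-.445)<.05)&(abs(P[...,1]-.318)<.05)&(P[...,2]>.13)
Q=P[m]; print(len(Q),np.percentile(Q[:,2],[5,50,95,99]).round(4)); T=Q[Q[:,2]>.155]
print(cv2.minAreaRect((T[:,:2]*1000).astype(np.float32)))
cv2.imwrite('pics/w5.png',c['pixels'])
t=cam('top'); P=cloud(t); m=(abs(P[...,2]-.102)<.003)&(P[...,0]>.465)&(P[...,0]<.48)&(P[...,1]>.25)&(P[...,1]<.42); print('foot y',np.percentile(P[m][:,1],[1,99]) if m.any() else 0)
E
```

```text
time: 18.28
ee_pos: [0.4439, 0.3187, 0.1341]
eef_rot: [0.015, 1.0, 0.0, -0.0]
ft_force: [-0.8, 0.1, -0.3]
width: 0.0489
grip_force: 0.0
time: 18.95
ee_pos: [0.4442, 0.319, 0.245]
eef_rot: [0.015, 1.0, 0.001, 0.001]
ft_force: [-0.1, 0.6, -1.2]
width: 0.0498
grip_force: 0.0
874 [0.1479 0.1604 0.1619 0.1624]
((443.02008056640625, 319.737548828125), (11.874772071838379, 34.211605072021484), 87.97455596923828)
foot y 0
```

View pics/w5.png

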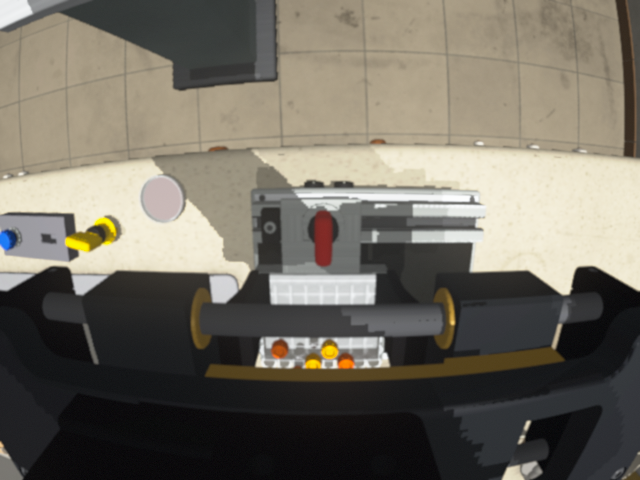

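Wing top is at 0.162 m, as expected for a head seated 13 mm below the rail top. The wing is crosswise to within 0.3°, the foot is against the stop, and the blue bolt and dish are in place. I hand the job in.

```bash
python3 -c "
from bench import ticket
print(ticket.close_job())"
```

```text
the job is handed in; nothing more can be done
None
```

The carrier is home against its end stop, the lock bolt is seated crosswise under the rail's lips, the arm is clear, and the job is handed in after about 19 s (the interface returned no verdict).

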